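Gauge three tappets into the measuring slot

ROBOT

A 7-joint arm with a two-finger parallel gripper is mounted at the origin on a cart in front of the work surface, level with it; the furniture and walls round the work are solid. World frame = base frame: x ahead of the robot, y to its left, z up, the work surface at z = 0. Lengths are in mm, angles in rad, forces in N, time in s.
With the tool pointing down it reaches from about 400 to 850 mm from the base axis. Payload 10.4 kg.
Tool frame: the origin (TCP) lies midway between the tips of the shut fingers; the grasp point (between the pads) lies 19 mm behind it; z points along the fingers, y is the direction in which the jaws open and shut (so a half turn about z gives the same grasp; the last joint's range is limited). The gripper opens to 85 mm and grips with 20 to 120 N. Pads are 22 mm wide; open, the fingers measure 114 mm over their backs; the gripper's body (76 mm by 85 mm) begins 54 mm behind the grasp point. The pads swing forward as they close: fully open they stand 13 mm farther back than shut.
Start: joints at [-1.328, 0.332, -0.065, 1.46, 0.022, 1.35, -0.088], TCP at [164.162, 603.077, 231.338] pointing down, gripper open.
Joint ranges: [-2.6, 2.6], [-0.5, 2.12], [-1.47, 1.34], [0.16, 2.42], [-1.27, 4.41], [0.06, 2.06], [-2.6, 2.6]. Speed limits (rad/s): [2.22, 2.22, 2.79, 2.79, 3.14, 3.14, 3.14].

INTERFACE

Orientations are given as a unit quaternion [x, y, z, w].
In Python, from rig import bot, eoat, solver, sensors, viewer, regions_of, tip_of gives the robot as it stands. Calls block until the motion is done:
- bot.movep(position, orientation): joint-space move of the TCP to a pose.
- bot.move_l(position, rotation=None, max_speed=150): straight line of the TCP; rotation=None keeps the orientation; max_speed is the mean speed in mm/s.
- bot.move_joints(angles): joint-space move.
- eoat.command_gripper(opening, squeeze=None): finger opening in mm; squeeze is the grip in N (None keeps the last); returns when the fingers have stopped.
- bot.wait(seconds).
- solver.inverse_kinematics(position, orientation): joint angles nearest the present ones, or None.
- sensors.get_state(): the state.
- viewer.read_camera(name): name is "side" or "top"; returns a dict with "pixels" (420x560x3 uint8, blue, green, red), "depth" (420x560 float32, mm along the optical axis (not along the pixel's ray), 0 where there is no reading), "fx", "fy", "cx", "cy" (pixels), "extrinsics" (4x4, takes a point from world to camera coordinates). Camera axes: x right, y down, z forward; pixel columns grow to the right and rows downward; lengths in mm; the calibration is good to about 2 mm. A picture is of the moment at which its call begins.
A pose or a line that the arm cannot do raises bot.PlanningError and nothing moves.
- bot.hand_in(): hands the job in, once; it reports no verdict.
Trained networks look in the newest picture that a camera, given by its name, has taken for a name from the list of things; names that differ only in an ending like _2 or _b are one class to them, and where a whole thing is asked for, a point or a joint stands for the part that bears it (a point fixed in the world has none). Each returns a list of dicts, best first, with "p" (0 to 1); they miss things now and then, are a little off and sometimes report something else, mostly with a low value. They report only what shows in the picture. A call takes as long as a camera call. They do not tell look-alikes from the thing itself.
- regions_of(camera, target): "region" (420x560 bool, what is visible of it) and "point" ([column, row] in pixels, amid what is visible of it).
- tip_of(camera, target): "point" ([column, row] in pixels: a listed point, or the origin of a listed thing).
The state is a dict: "clock": time; "joint_positions": joint angles; "qvel": joint speeds; "joint_efforts": joint torques, N m; "ee_pos": TCP position; "eef_rot": TCP orientation; "wrist_force": force on the tool from outside, world axes, zero at the start; "moment": the same for the moment, N m; "width": finger opening in mm.
Only numpy, scipy, OpenCV 4.12 (cv2) and the standard library are available. Lean on these libraries where they do the work, as an engineer would, in place of code of your own. Each camera call takes 0.05 s, during which the arm holds its last target.

TASK

Without gripping or lifting anything, push the three steel tappets with the fingertips, one at a time, through the gauge gate of the dark plate into the slot behind it, each well into the slot before the next, until all three stand upright in a row against the end stop. Then push the black knob of the keeper fully across so that its bar closes the slot behind the last one. Leave the ring gauge, the hex key and the micrometer where they are.

Things in the scene. Friction and masses are not known exactly. Their poses are not given: they have to be found in the camera images.
- fixture: gauging fixture, fixed to the desk: dark steel plate, top 15 mm above the desk. Origin at desk level under the middle of the gate mouth; x along the slot (from the open deck through the gate to the end stop), y to the keeper's side, z up. Plate: x -146 to +139, y -98 to +98 mm. Open deck without a rim: x below -35 mm
- gate (a point): middle of the gate mouth on the plate's top (fixture 0, 0, 15 mm; axes as the fixture's). Gate: two steel jaws, x 0 to 12 mm, 35 mm apart; before it two fences form a funnel from x = -35, y = +-50 mm to the mouth. Fences, jaws and slot rails are only 7 mm high (keeper guides 8.5): a fingertip 10 mm above the plate passes over them while pushing a tappet's upper part
- slot_end (a point): middle of the end stop's inner face on the plate's top (fixture 121, 0, 15 mm; axes as the fixture's). Slot: 36 mm wide between two rails, x 24 to 121 mm; the stop is 16 mm high. With the row of three home against it, the tappets' centres are at about x = 105, 73 and 41 mm, y = 0
- keeper_knob (a point): middle of the keeper's black upright knob: diameter 16 mm, 13 to 33 mm above the plate's top (point 23 mm above it); fixture x = 17.5, y = 68 mm fully open, 28 mm fully closed. Its steel bar, 9 mm wide, 7 mm high, slides across the slot just behind the gate jaws (slot-side face at x = 22 mm, 3 mm from a row that is home; the bar is blocked if the row is not home)
- keeper (a joint): travel of the keeper towards the fixture's -y: 0 = fully open, 0.040 m = fully closed; slides with about 1.5 N of friction and stays where it is left; starts between 0 and 0.008
- tappet_1_mid (a point): bucket tappet: plain bright steel puck standing crown up on the plate, diameter 32 mm, 24 mm high, 50 to 85 g, all three alike. The point is at its centre, half-way up (12 mm above the plate's top). It starts on the deck, 6 to 15 cm from the gate mouth, within 7.5 cm of the slot's centre line
- tappet_2_mid (a point): a second one, the same in every respect; the point is at its centre, half-way up
- tappet_3_mid (a point): a third one, the same in every respect; the point is at its centre, half-way up
- ring_gauge: bystander: steel ring gauge, 46 mm outside, 18 mm high, loose on the plate beside the slot, on the side away from the keeper (fixture x 45 to 85, y about -66 mm); origin at the centre of its underside
- hex_key: bystander: black hex key, 88 x 30 mm, 6 mm high, loose on the plate beside the slot, on the keeper's side (fixture x about 88, y about 66 mm); origin at the centre of its underside
- micrometer: bystander: outside micrometer, 134 x 59 mm, 17 mm high, loose on the desk to the left of the plate; origin at the centre of its underside
Not all that is in view belongs to the job. What is shaped like the part that bears tappet_1_mid but red or turquoise is not meant. What is shaped like the part that bears tappet_3_mid but turquoise is not meant.

How it is judged:
By the outcome, as a careful person would: the job done as asked, in the order asked, and still so for the second after the job is handed in, with the robot touching nothing.
It also fails if it takes over 64 s, if anything falls off the work surface, if the arm or the gripper's body presses on something with over 40 N, if the wrist force passes 120 N, or if a joint passes its speed limit or range.

## Working session

There is one attempt and no reset: what is moved stays moved. The work goes in short steps, each a Python script; the robot and the scene stay as the last script left them, time stands still between calls to the robot, and variables do not carry over. Pictures are saved under pics/ and viewed, and the job is handed in when it is done.

```bash
ls; mkdir -p pics; python3 - <<'E'
from rig import bot, eoat, solver, sensors, viewer, regions_of, tip_of
import cv2,numpy as np
s=sensors.get_state();print(s['clock'],s['ee_pos'],s['eef_rot'],s['width'])
for n in('top','side'):
    c=viewer.read_camera(n);cv2.imwrite(f'pics/{n}0.png',c['pixels'])
    print(n,c['fx'],c['fy'],c['cx'],c['cy'],np.round(c['extrinsics'],3).tolist())
    for t in('fixture','gate','slot_end','keeper_knob','tappet_1_mid','ring_gauge','hex_key','micrometer'):
        print(t,[(np.round(r['point'],1).tolist(),round(r['p'],2)) for r in tip_of(n,t)])
print(sensors.get_state()['clock'])
E
```

```text
pics
0.0 [164.11085842 602.66749589 230.50811739] [ 1.32504063e-01  9.91182199e-01 -7.20958164e-04 -4.75976190e-05] 85.24842971956062
top 531.4487589265736 531.4487589265736 281.462016271799 206.44369446263264 [[-0.008, -1.0, -0.009, 155.731], [-0.989, 0.009, -0.151, 494.098], [0.151, 0.008, -0.989, 1047.379], [0.0, 0.0, 0.0, 1.0]]
fixture [([270.5, 198.0], 0.74), ([231.4, 240.7], 0.16)]
gate [([272.5, 197.4], 0.92)]
slot_end [([231.9, 240.7], 0.6)]
keeper_knob [([287.7, 222.8], 0.5)]
tappet_1_mid [([322.5, 186.3], 0.75), ([386.6, 226.4], 0.47), ([234.3, 304.3], 0.45)]
ring_gauge [([266.8, 248.3], 0.75), ([221.8, 202.3], 0.6)]
hex_key [([269.0, 247.7], 0.52)]
micrometer [([196.5, 315.7], 0.66)]
side 539.7794890800466 539.7794890800466 271.8121484734828 205.91146203612374 [[0.999, 0.037, 0.009, -526.631], [0.022, -0.374, -0.927, 103.909], [-0.031, 0.927, -0.375, 997.706], [0.0, 0.0, 0.0, 1.0]]
fixture [([268.7, 230.7], 0.65)]
gate [([272.8, 224.5], 0.89), ([219.4, 218.9], 0.75)]
slot_end [([235.8, 205.9], 0.6)]
keeper_knob [([241.5, 216.0], 0.65)]
tappet_1_mid [([281.4, 239.7], 0.78), ([231.1, 281.0], 0.77), ([173.0, 210.4], 0.55)]
ring_gauge [([268.0, 207.3], 0.66)]
hex_key [([222.4, 218.8], 0.6)]
micrometer [([173.9, 200.3], 0.74)]
0.9
```

View pics/top0.png

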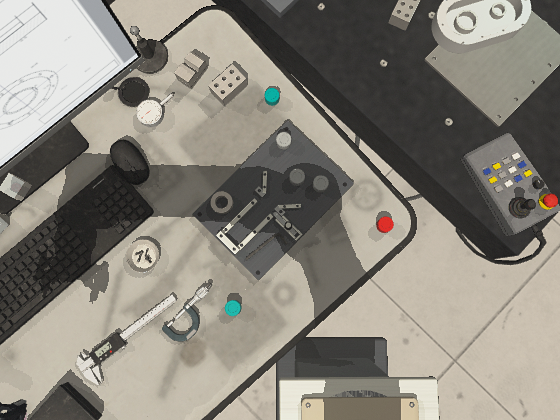

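View pics/side0.png

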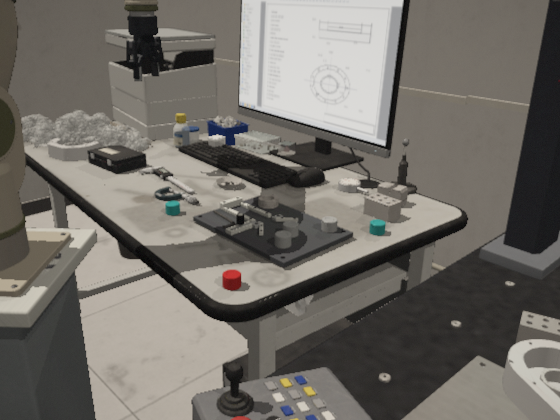

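```bash
cat > h.py <<'E'
from rig import bot, eoat, solver, sensors, viewer, regions_of, tip_of
import cv2,numpy as np
def ray(c,uv,z):
    E=np.array(c['extrinsics']);R=E[:3,:3];t=E[:3,3]
    d=R.T@np.array([(uv[0]-c['cx'])/c['fx'],(uv[1]-c['cy'])/c['fy'],1.]);o=-R.T@t
    return o+d*(z-o[2])/d[2]
def cloud(c):
    D=c['depth'];v,u=np.indices(D.shape);E=np.array(c['extrinsics'])
    P=np.stack([(u-c['cx'])/c['fx']*D,(v-c['cy'])/c['fy']*D,D],-1)-E[:3,3]
    return P@E[:3,:3]
def proj(c,p):
    E=np.array(c['extrinsics']);q=E[:3,:3]@np.asarray(p,float)+E[:3,3]
    return np.array([q[0]/q[2]*c['fx']+c['cx'],q[1]/q[2]*c['fy']+c['cy']])
E
python3 - <<'E'
from h import *
c=viewer.read_camera('top');im=c['pixels']
cv2.imwrite('pics/top1.png',cv2.resize(im[110:290,180:370],None,fx=4,fy=3.3*1.0,interpolation=cv2.INTER_CUBIC) if 0 else cv2.resize(im[110:290,180:370],None,fx=3.3,fy=3.3,interpolation=cv2.INTER_CUBIC)[:600,:800])
P=cloud(c)
for t in('fixture','tappet_1_mid'):
  for r in regions_of('top',t):
    m=r['region']; print(t,r['p'],r['point'],m.sum(),np.round(np.median(P[m],0),1))
for t in('gate','slot_end'):
  for r in tip_of('top',t): print(t,r['p'],ray(c,r['point'],15))
r=tip_of('top','keeper_knob')[0]; print(ray(c,r['point'],38))
s=viewer.read_camera('side')
cv2.imwrite('pics/side1.png',cv2.resize(s['pixels'][180:270,180:370],None,fx=4,fy=4,interpolation=cv2.INTER_CUBIC))
for t in('gate','slot_end'):
  for r in tip_of('side',t): print(t,r['p'],ray(s,r['point'],15))
r=tip_of('side','keeper_knob')[0]; print(ray(s,r['point'],38))
P=cloud(s)
for r in regions_of('side','tappet_1_mid'):
    m=r['region']; print(t,r['p'],r['point'],m.sum(),np.round(np.median(P[m],0),1))
E
```

```text
fixture 0.59 [270.5, 201.4] 11422 [510.2 171.9  15.1]
tappet_1_mid 0.77 [385.9, 227.1] 213 [459.3 -60.9  23.4]
tappet_1_mid 0.59 [229.6, 307.0] 208 [293.5 252.5  23.5]
tappet_1_mid 0.53 [321.0, 186.3] 189 [543.   71.6  38.4]
gate 0.83 [523.55750026 171.169011    15.        ]
slot_end 0.94 [426.97925354 257.90818067  15.        ]
[457.15383608 138.17223352  38.        ]
gate 0.86 [510.04507606 164.97833726  15.        ]
slot_end 0.59 [423.34274142 274.66120042  15.        ]
[455.44370394 153.20971792  38.        ]
slot_end 0.77 [230.5, 282.1] 354 [460.8 -72.   20.5]
slot_end 0.74 [279.1, 239.6] 267 [544.1  60.   33.1]
slot_end 0.53 [172.8, 211.0] 176 [295.  241.6  17.5]
```

View pics/top1.png

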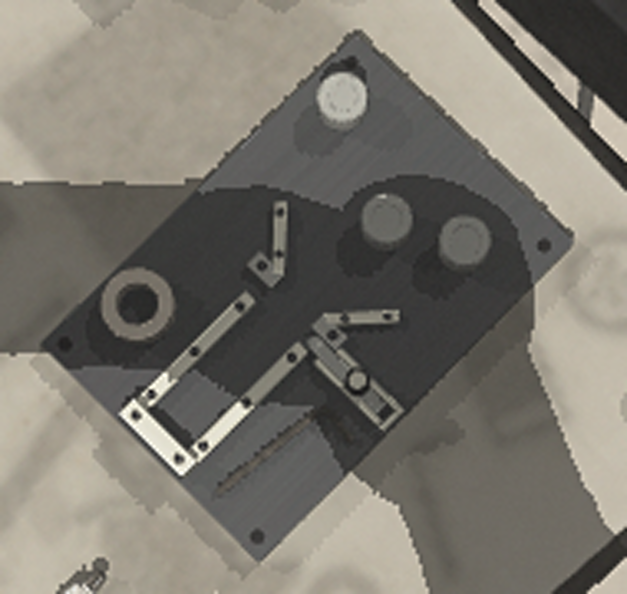

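View pics/side1.png

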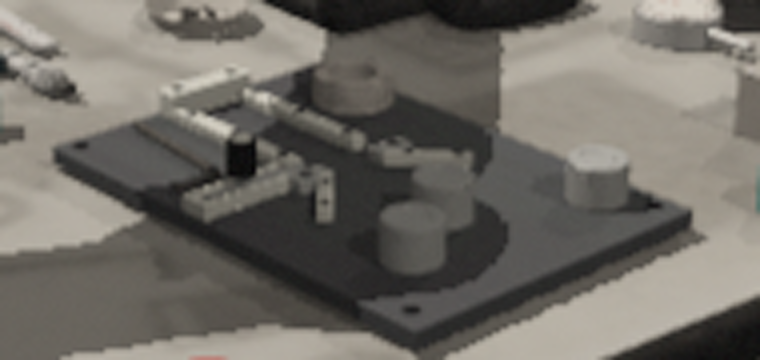

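```bash
cat >> h.py <<'E'
def tappets(c,P,lo=35.5,hi=43):
    m=((P[...,2]>lo)&(P[...,2]<hi)).astype(np.uint8)
    n,l,st,ce=cv2.connectedComponentsWithStats(m,connectivity=4)
    out=[]
    for i in range(1,n):
        if st[i,4]>60:
            Q=P[l==i]; out.append((st[i,4],np.round(ce[i],1),np.round(Q.mean(0),1),np.round((Q.max(0)+Q.min(0))/2,1),np.round(np.ptp(Q,axis=0),1)))
    return out
E
python3 - <<'E'
from h import *
c=viewer.read_camera('top');P=cloud(c)
win=(P[...,0]>330)&(P[...,0]<720)&(P[...,1]>-20)&(P[...,1]<350)
P2=P.copy();P2[~win]=0
for t in tappets(c,P2): print(*t)
m=(win&(P[...,2]>11)&(P[...,2]<60)).astype(np.uint8)
n,l,st,ce=cv2.connectedComponentsWithStats(m)
i=1+np.argmax(st[1:,4]);Q=P[l==i]; pl=P[(l==i)&(np.abs(P[...,2]-15)<3)]
print(st[i],'plate z',np.median(pl[:,2]))
print(cv2.minAreaRect(Q[:,:2].astype(np.float32)))
# colour-based edge: line fits; use features too
for t in('gate','slot_end'):
  for r in tip_of('top',t): print(t,r['p'],ray(c,r['point'],15))
E
```

```text
166 [283.3 138.9] [637.5 146.7  38.6] [637.7 147.3  39.1] [30.7 29.3  6.9]
170 [296.6 176.4] [557.6 119.8  38.7] [557.6 120.1  39.2] [30.9 30.9  7.2]
172 [320.2 182.8] [543.7  71.6  38.7] [544.3  71.   39.1] [32.  31.1  7. ]
[  193   121   161   159 12176] plate z 14.841571671615444
((517.0926513671875, 169.4515380859375), (196.34524536132812, 285.1598815917969), 44.9296760559082)
gate 0.93 [519.71455285 169.09511227  15.        ]
slot_end 0.87 [426.72282939 252.11189332  15.        ]
```

```bash
cat >> h.py <<'E'
from scipy.spatial.transform import Rotation as Rn
CEN=np.array([517.09,169.45]);ANG=np.radians(180-(90-44.93)) # fixture x direction in world
FX=np.array([np.cos(ANG),np.sin(ANG)]);FY=np.array([-FX[1],FX[0]])
ORG=CEN+3.5*FX
def w(fx,fy,z): 
    p=ORG+fx*FX+fy*FY; return [float(p[0]),float(p[1]),float(z)]
def fix(p): d=np.asarray(p)[:2]-ORG; return np.array([d@FX,d@FY])
FLIP=0
def quat(phi,flip=None):
    a=ANG+np.radians(phi)+(np.pi if (FLIP if flip is None else flip) else 0)
    x=np.array([np.cos(a),np.sin(a),0]);z=np.array([0,0,-1.]);y=np.cross(z,x)
    return Rn.from_matrix(np.stack([x,y,z],1)).as_quat().tolist()
E
python3 - <<'E'
from h import *
print(np.degrees(ANG),ORG)
c=viewer.read_camera('top')
A=(637.5,146.7);B=(557.6,119.8);C=(543.7,71.6)
for p in(A,B,C):print(fix(p))
im=c['pixels'].copy()
im=cv2.resize(im[110:290,180:370],None,fx=4,fy=4)
def dr(pts,z,col,cl=False):
    q=np.array([(proj(c,w(a,b,z))-[180,110]+.5)*4 for a,b in pts]);cv2.polylines(im,[q.astype(np.int32)],cl,col,1)
dr([(-146,-98),(139,-98),(139,98),(-146,98)],15,(0,255,0),True)
for s in(1,-1):
    dr([(-35,50*s),(0,17.5*s),(12,17.5*s)],22,(0,0,255)); dr([(24,18*s),(121,18*s)],22,(255,255,0))
dr([(121,-18),(121,18)],31,(255,0,255)); dr([(17.5,68),(17.5,28)],48,(0,255,255))
cv2.imwrite('pics/ov.png',im[:600])
for f in(0,1):
  for phi,xy in((0,(-110,0)),(0,(80,0)),(-47,(-113,73)),(49,(-126,-93)),(0,(17.5,90)),(90,(17.5,80)),(90,(17.5,40))):
    for z in(26,110):
      j=solver.inverse_kinematics(w(*xy,z),quat(phi,f)); print(f,phi,xy,z,None if j is None else np.round(j,2).tolist())
E
```

```text
134.93 [514.61815174 171.92789552]
[-104.64496339  -69.17967173]
[-67.2605958   6.3850625]
[-91.56798809  50.26672929]
0 0 (-110, 0) 26 [-0.6, 0.5, 0.46, 1.76, -0.27, 0.94, 0.75]
0 0 (-110, 0) 110 [-0.63, 0.4, 0.5, 1.7, -0.21, 1.1, 0.71]
0 0 (80, 0) 26 [-0.81, 0.31, 0.3, 1.98, -0.12, 0.86, 0.33]
0 0 (80, 0) 110 [-0.83, 0.19, 0.31, 1.92, -0.07, 1.04, 0.29]
0 -47 (-113, 73) 26 [-0.67, 0.42, 0.61, 1.91, -0.3, 0.9, 0.05]
0 -47 (-113, 73) 110 [-0.69, 0.29, 0.62, 1.85, -0.19, 1.06, -0.03]
0 49 (-126, -93) 26 [-0.51, 0.65, 0.31, 1.5, -0.22, 1.03, 1.5]
0 49 (-126, -93) 110 [-0.53, 0.56, 0.35, 1.44, -0.2, 1.18, 1.49]
0 0 (17.5, 90) 26 [-0.77, 0.21, 0.43, 2.13, -0.12, 0.83, 0.52]
0 0 (17.5, 90) 110 [-0.79, 0.06, 0.44, 2.06, -0.03, 1.03, 0.45]
0 90 (17.5, 80) 26 [-0.68, 0.22, 0.32, 2.1, -0.09, 0.84, 2.06]
0 90 (17.5, 80) 110 [-0.72, 0.08, 0.36, 2.04, -0.03, 1.03, 2.01]
0 90 (17.5, 40) 26 [-0.65, 0.29, 0.26, 2.01, -0.1, 0.86, 2.03]
0 90 (17.5, 40) 110 [-0.69, 0.16, 0.3, 1.95, -0.06, 1.04, 1.99]
1 0 (-110, 0) 26 [-1.06, 0.82, 1.15, 1.78, -0.84, 1.13, -1.98]
1 0 (-110, 0) 110 [-1.07, 0.65, 1.16, 1.72, -0.64, 1.21, -2.1]
1 0 (80, 0) 26 [-1.49, 0.61, 1.17, 2.01, -0.68, 0.99, -2.34]
1 0 (80, 0) 110 [-1.55, 0.37, 1.18, 1.95, -0.39, 1.08, -2.56]
1 -47 (-113, 73) 26 [0.8, 0.77, -1.25, 1.84, 0.8, 1.16, 2.38]
1 -47 (-113, 73) 110 [0.82, 0.58, -1.24, 1.77, 0.58, 1.22, 2.52]
1 49 (-126, -93) 26 [-0.66, 0.69, 0.54, 1.51, -0.39, 1.05, -1.53]
1 49 (-126, -93) 110 [-0.68, 0.6, 0.57, 1.45, -0.34, 1.19, -1.56]
1 0 (17.5, 90) 26 [-1.39, 0.42, 1.18, 2.15, -0.51, 0.89, -2.27]
1 0 (17.5, 90) 110 [-1.6, 0.14, 1.33, 2.08, -0.16, 1.03, -2.55]
1 90 (17.5, 80) 26 [-0.83, 0.23, 0.49, 2.11, -0.15, 0.84, -1.03]
1 90 (17.5, 80) 110 [-0.85, 0.08, 0.49, 2.04, -0.05, 1.03, -1.12]
1 90 (17.5, 40) 26 [-0.82, 0.3, 0.47, 2.02, -0.18, 0.86, -1.04]
1 90 (17.5, 40) 110 [-0.85, 0.17, 0.48, 1.96, -0.09, 1.04, -1.12]
```

View pics/ov.png

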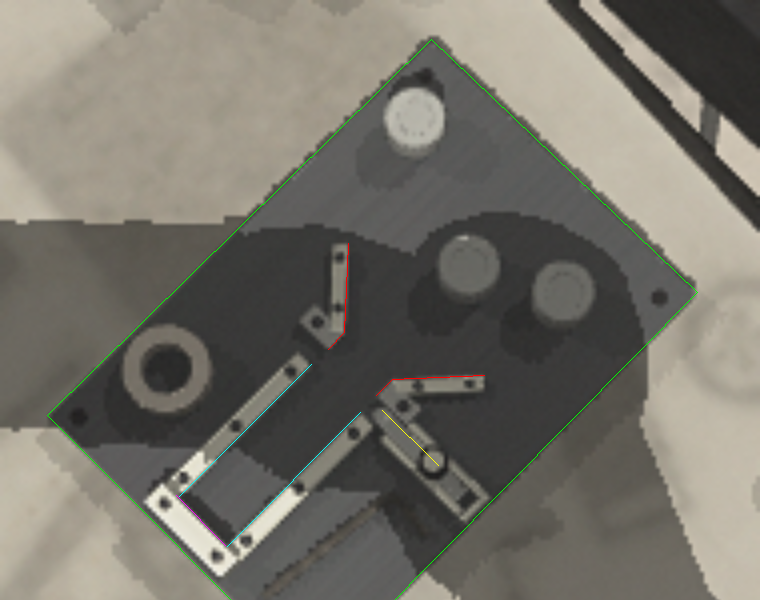

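```bash
python3 - <<'E'
from h import *
bot.movep(w(-110,6.4,110),quat(5.4*-1)); print(sensors.get_state()['clock'])
eoat.command_gripper(20)
bot.move_l(w(-110,6.4,40),quat(-5.4))
s=sensors.get_state();print(s['clock'],s['ee_pos'],fix(s['ee_pos']),s['width'],s['wrist_force'])
for n in('top','side'):
    c=viewer.read_camera(n);im=c['pixels'].copy()
    for q in (s['ee_pos'],):
        u=proj(c,q);print(n,u)
    cv2.imwrite(f'pics/{n}2.png',cv2.resize(im[int(u[1])-70:int(u[1])+60,int(u[0])-80:int(u[0])+80],None,fx=4.5,fy=4.5))
E
```

```text
4.0583
5.3083 [588.21529418  89.42618506  40.60472684] [-110.38616764    6.16162292] 19.73661788431507 [ 1.34093583  0.19956864 -0.77777652]
top [311.21593384 161.52756259]
side [305.23806127 229.50902921]
```

View pics/side2.png

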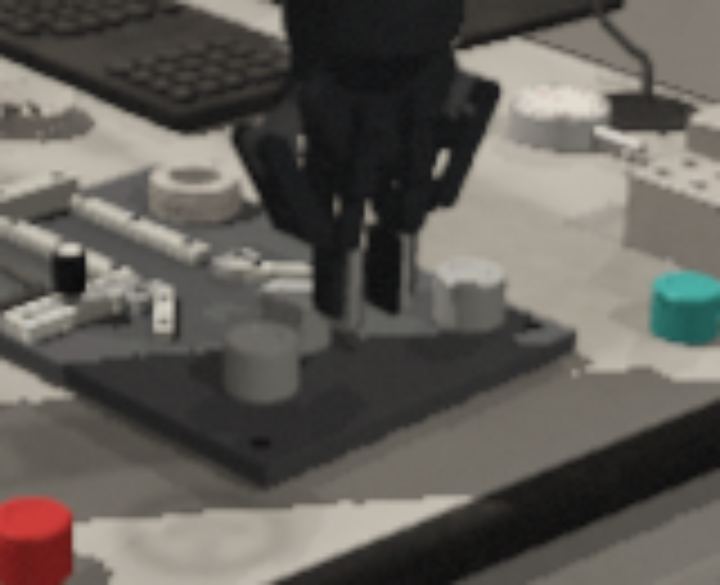

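View pics/top2.png

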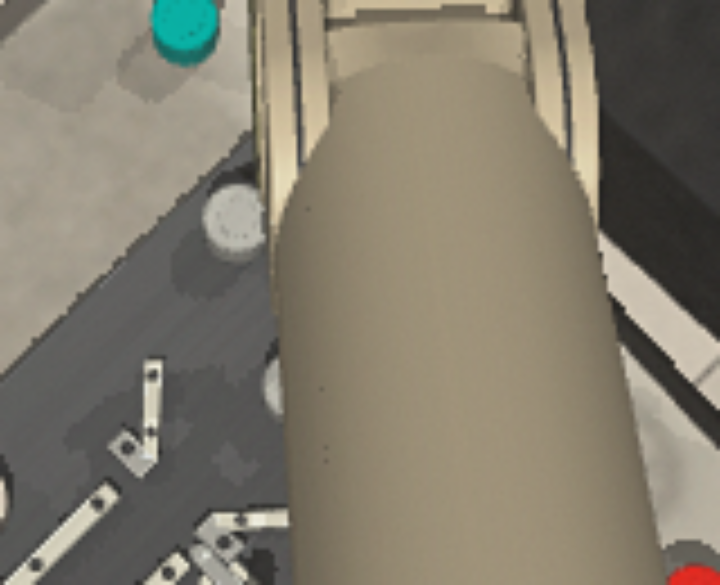

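```bash
cat >> h.py <<'E'
def st(tag=''):
    s=sensors.get_state();print(tag,round(s['clock'],2),np.round(s['ee_pos'],1),np.round(fix(s['ee_pos']),1),round(s['width'],1),np.round(s['wrist_force'],1));return s
def L(fx,fy,z,phi,v=100): bot.move_l(w(fx,fy,z),quat(phi),max_speed=v)
def pic(n,name,k=3,r=(100,300,150,380)):
    c=viewer.read_camera(n);cv2.imwrite('pics/'+name,cv2.resize(c['pixels'][r[0]:r[1],r[2]:r[3]],None,fx=k,fy=k));return c
E
python3 - <<'E'
from h import *
eoat.command_gripper(14)
L(-107,5,26,-4); st('down')
L(-55,0,26,-2,80); st('p1')
L(-45,0,26,0,60); st('p1')
pic('side','s3.png',5,(160,280,200,350))
E
```

```text
down 5.93 [586.   92.7  25.4] [-106.5    5.4] 13.9 [ 0.  -0.3  0.3]
p1 6.73 [553.6 132.8  26.1] [-55.2   0. ] 14.0 [0.3 0.5 0.4]
p1 7.05 [546.1 140.4  25.9] [-44.5  -0. ] 14.2 [0.6 0.2 0.5]
```

View pics/s3.png

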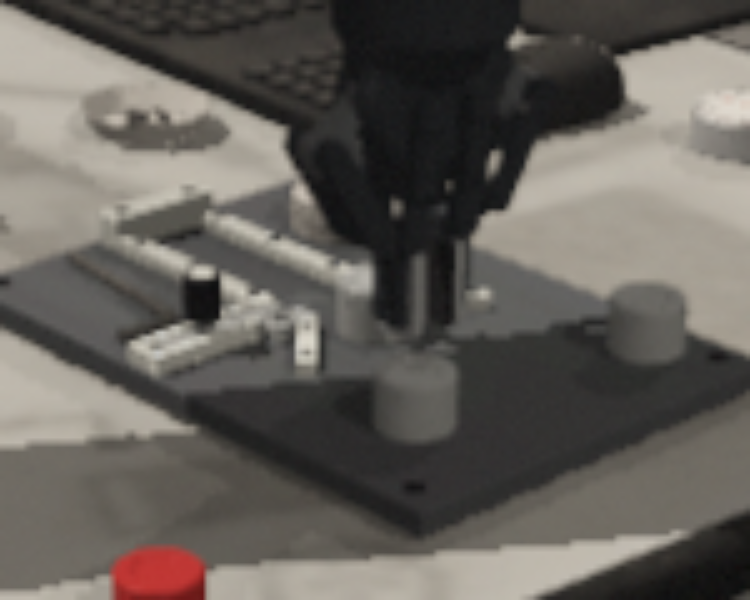

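```bash
python3 - <<'E'
from h import *
for x,v in((-25,60),(-5,60),(20,60),(50,60),(72,60),(77,40)):
    L(x,0,26,0,v); s=st()
    if np.linalg.norm(s['wrist_force'])>15: break
pic('side','s4.png',5,(160,280,180,330))
E
```

```text
7.58 [532.1 154.7  26.1] [-24.5  -0.2] 14.1 [-0.8  0.5 -0.5]
 8.07 [518.  168.8  26. ] [-4.6 -0.1] 13.9 [ 0.1 -0.2 -0.4]
 8.63 [500.4 186.3  26. ] [20.3 -0.1] 13.8 [-0.4  0.1 -0. ]
 9.28 [479.3 207.4  26. ] [50.1 -0. ] 13.8 [-0.7 -0.2 -0.2]
 9.8 [463.5 223.2  26. ] [72.4 -0. ] 14.0 [ 0.2 -0.6  0.2]
 10.07 [460.1 226.6  26. ] [77.2  0. ] 14.1 [-0.   0.3 -0.5]
```

View pics/s4.png

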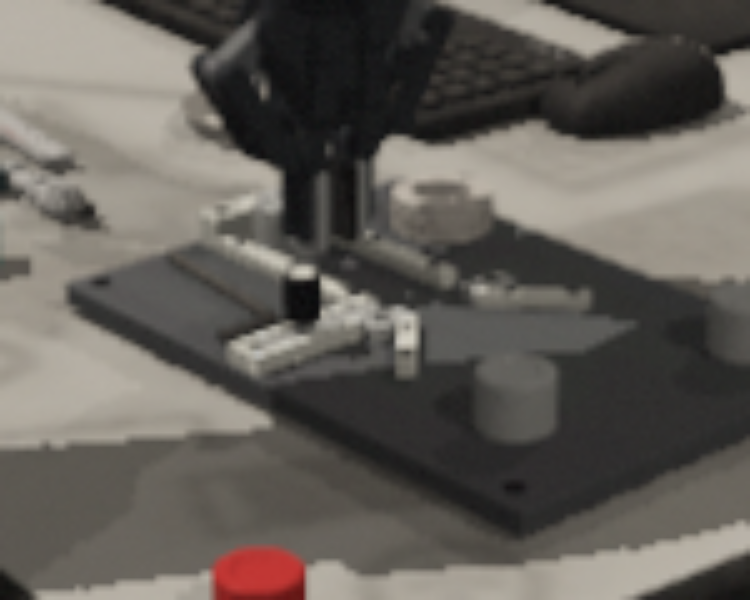

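```bash
python3 - <<'E'
from h import *
for x in np.arange(78,84):
    L(float(x),0,26,0,30); s=st()
    if np.linalg.norm(s['wrist_force'])>4: break
E
```

```text
10.38 [459.5 227.1  26. ] [77.9  0. ] 13.9 [-1.  -0.6 -0.7]
 10.62 [458.8 227.8  26. ] [79.  0.] 14.1 [ 0.  -1.1  0.9]
 10.88 [458.6 228.2  26.1] [79.4 -0. ] 13.9 [ 2.3 -2.8  0.6]
 11.12 [458.4 228.4  26.3] [79.6 -0.1] 14.0 [ 4.3 -4.6  2.7]
```

```bash
cat >> h.py <<'E'
def leg(p,Wp,D=23.5,z=26):
    p=np.array(p,float);Wp=np.array(Wp,float);d=(Wp-p)/np.linalg.norm(Wp-p);phi=np.degrees(np.arctan2(d[1],d[0]))
    a=p-d*38
    bot.movep(w(*a,90),quat(phi)); st('hover')
    L(*a,z,phi,120); st('down')
    L(*(Wp-d*D),z,phi,70); st('pushed')
    L(*(Wp-d*50),z,phi,120)
    L(Wp[0]-50,Wp[1],z,0,100); st('turned')
E
python3 - <<'E'
from h import *
L(70,0,26,0); L(60,0,80,0,150)
eoat.command_gripper(20)
leg(fix((543.7,71.6)),(-48,0))
pic('side','s5.png',5,(160,280,200,350))
c=pic('top','t5.png',3.5,(110,280,180,390))
P=cloud(c)
for t in tappets(c,P): print(*t,fix(t[2]))
E
```

```text
hover 12.93 [540.7  34.4  89.6] [-115.8   78.6] 19.8 [-0. -0.  0.]
down 13.61 [541.2  34.   26.4] [-116.5   78.6] 20.0 [-0.2  0.3 -0.5]
pushed 14.92 [546.7 114.1  26. ] [-63.6  18.1] 19.9 [-0.8  0.  -0.5]
turned 16.29 [583.6 102.9  25.9] [-97.7  -0.1] 20.1 [-0.2 -0.1  0.3]
172 [194.4  60.3] [811.8 334.8  40.1] [813.7 335.   39.3] [40.5 41.2  7.3] [ -94.57382202 -325.42305626]
182 [185.6  72.6] [784.5 352.9  40.3] [784.9 353.5  39.4] [43.8 41.1  7. ] [ -62.47914593 -318.87845795]
591 [227.   81.8] [763.3 264.9  39.5] [764.  266.2  39.3] [77.7 78.7  7.3] [-109.80818085 -241.72016317]
113 [121.9 152.9] [611.2 482.8  37.7] [610.4 481.   38.3] [32.2 29.2  5.6] [ 151.87797713 -287.92811398]
65 [283.4 181.8] [546.6 147.2  38.7] [547.  148.   39.2] [28.  12.4  6.8] [-40.09354781  -5.17830654]
174 [235.1 233.7] [440.3 246.1  38.9] [439.7 246.2  39.2] [28.8 28.8  7.2] [104.99826259   0.23155072]
1034 [ 61.5 407.9] [104.4 581.   38.1] [114.3 580.1  39.1] [ 62.5 126.    7.2] [579.32427352   1.51815686]
```

View pics/s5.png

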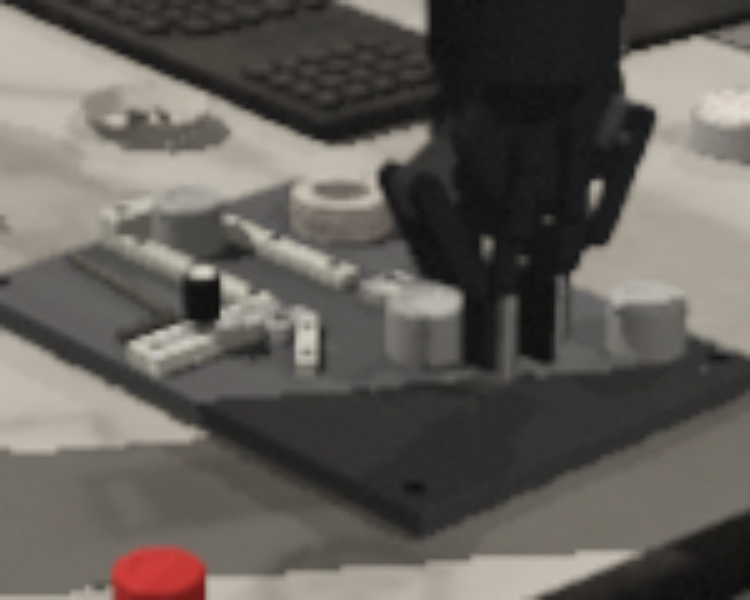

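View pics/t5.png

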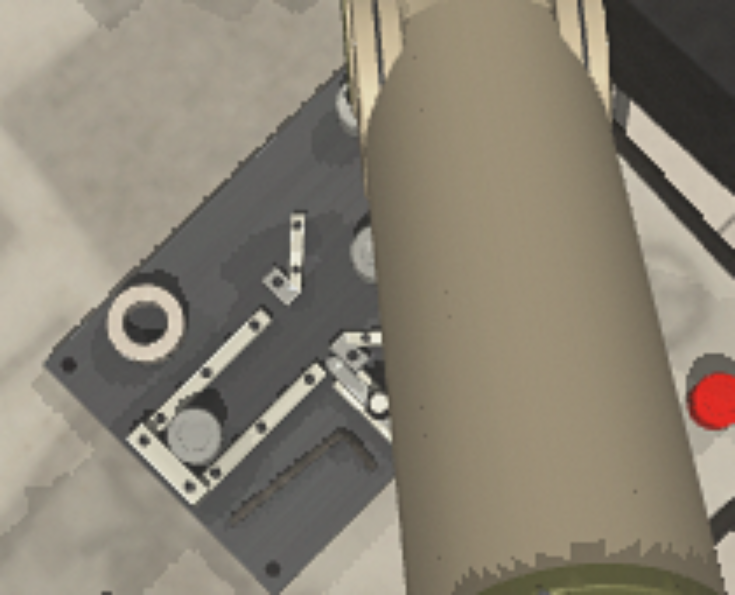

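```bash
python3 - <<'E'
from h import *
for x,v in((-65,100),(-30,60),(0,60),(30,60),(47.5,60),(48.5,30),(49.5,30),(50.5,30)):
    L(x,0,26,0,v); s=st()
    if np.linalg.norm(s['wrist_force'])>5: break
L(40,0,26,0);L(35,0,80,0,150)
leg(fix((637.5,146.7)),(-48,0))
pic('side','s6.png',5,(160,280,180,330))
c=pic('top','t6.png',3.5,(110,280,180,390))
P=cloud(c)
for t in tappets(c,P): 
    if np.abs(fix(t[2])).max()<140: print(*t,fix(t[2]))
E
```

```text
16.88 [560.5 126.3  26.2] [-64.7  -0.2] 19.9 [ 0.3  0.7 -0.3]
 17.61 [535.8 150.7  26. ] [-30.   0.] 20.2 [ 0.5 -0.1  0.6]
 18.26 [514.5 172.1  26. ] [ 0.2 -0. ] 19.8 [-0.3 -0.5 -0.3]
 18.91 [493.3 193.3  26. ] [30.2 -0. ] 20.2 [-0.1 -0.7 -0.6]
 19.35 [480.8 205.9  26. ] [48. -0.] 19.7 [ 0.3 -0.8 -0.5]
 19.6 [480.3 206.2  26. ] [48.5  0.1] 19.7 [-0.8  0.9  0.1]
 19.85 [479.9 206.8  26.1] [49.2 -0.1] 20.1 [ 0.6 -1.1 -0.1]
 20.1 [479.6 207.1  26.2] [49.6 -0. ] 20.1 [ 3.9 -3.3  0.4]
hover 21.88 [674.3 151.   88.9] [-127.6  -98.3] 19.9 [-0.3  0.3  0. ]
down 22.56 [675.7 150.6  26.7] [-128.8  -99. ] 20.0 [ 1.  -1.   0.6]
pushed 24.19 [572.1 140.2  25.9] [-63.  -18.3] 20.0 [-0.2 -0.   0.2]
turned 25.6 [583.6 102.9  26. ] [-97.6  -0.1] 20.1 [-0.9 -0.1 -0.3]
355 [240.6 228.2] [451.4 234.8  38.7] [451.8 234.1  39.2] [53.1 53.   7.4] [89.15890973  0.35362076]
```

View pics/s6.png

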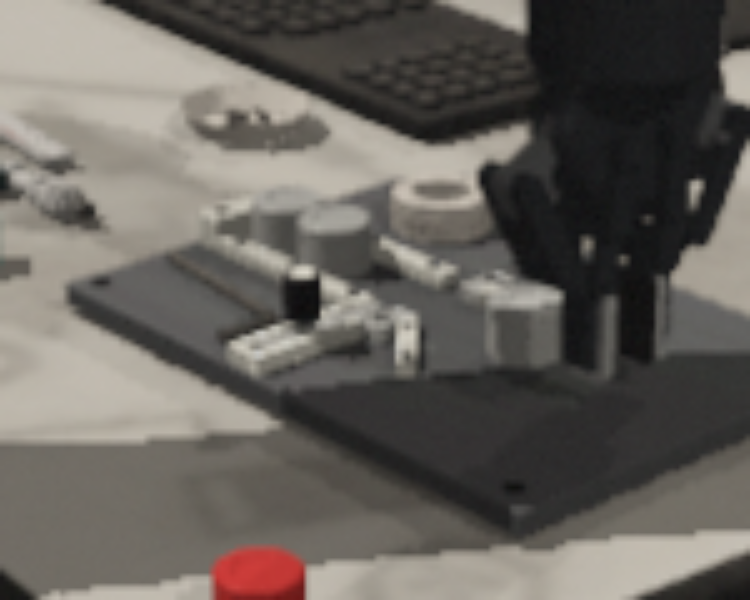

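View pics/t6.png

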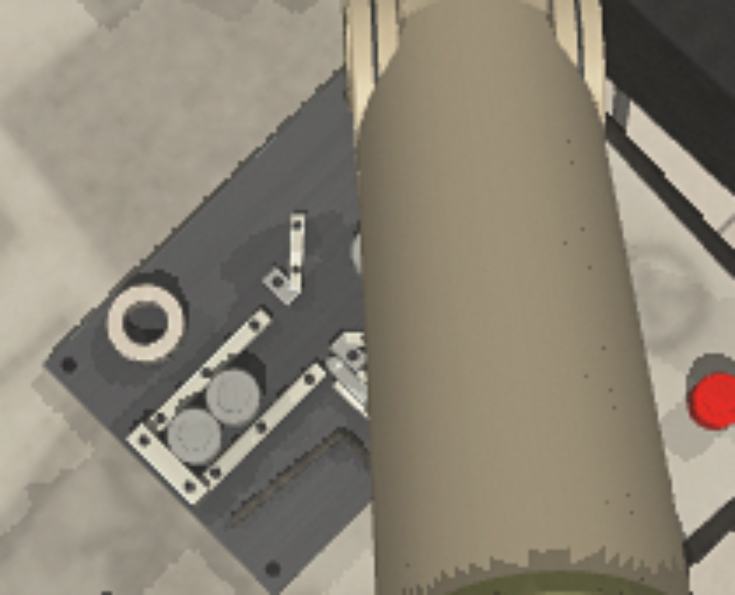

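```bash
python3 - <<'E'
from h import *
for x,v in((-65,100),(-30,60),(0,60),(15.5,60),(16.5,30),(17.5,30),(18.5,30),(19.5,30)):
    L(x,0,26,0,v); s=st()
    if np.linalg.norm(s['wrist_force'])>5: break
L(8,0,26,0);L(0,0,90,0,150)
eoat.command_gripper(8)
bot.movep(w(17.5,100,90),quat(-90)); st()
c=pic('top','t7.png',3.5,(110,280,180,390))
pic('side','s7.png',5,(160,280,180,330))
P=cloud(c)
for t in tappets(c,P): 
    if np.abs(fix(t[2])).max()<140: print(*t,fix(t[2]),fix(t[3]))
r=tip_of('side','keeper_knob');print(r)
E
```

```text
26.18 [560.5 126.3  26.2] [-64.7  -0.2] 19.8 [-0.1  0.6 -0.1]
 26.92 [535.8 150.7  26.1] [-30.  -0.] 20.1 [ 0.7  0.1 -0.7]
 27.57 [514.6 172.1  26.1] [ 0.1 -0.1] 20.5 [-0.3 -0.8 -0. ]
 27.98 [503.4 183.3  26. ] [16.  -0.1] 19.8 [ 0.  -0.6 -0.2]
 28.23 [503.  183.6  26. ] [16.5  0. ] 19.9 [ 0.4 -0.3  0.1]
 28.48 [502.5 184.1  26.1] [17.2 -0. ] 19.8 [ 1.7 -1.3 -0.3]
 28.73 [502.1 184.5  26.2] [17.7 -0. ] 20.0 [ 3.8 -4.7 -0.1]
 31.27 [431.7 113.8  90.1] [17.4 99.8] 7.9 [-0.5 -0.2  0.2]
538 [246.1 222.8] [462.4 223.6  38.8] [463.2 222.9  39.2] [75.9 75.5  7.5] [73.46097812  0.47586357] [72.40040513  0.4038571 ]
[{'point': [243.7, 218.6], 'p': 0.64}]
```

View pics/t7.png

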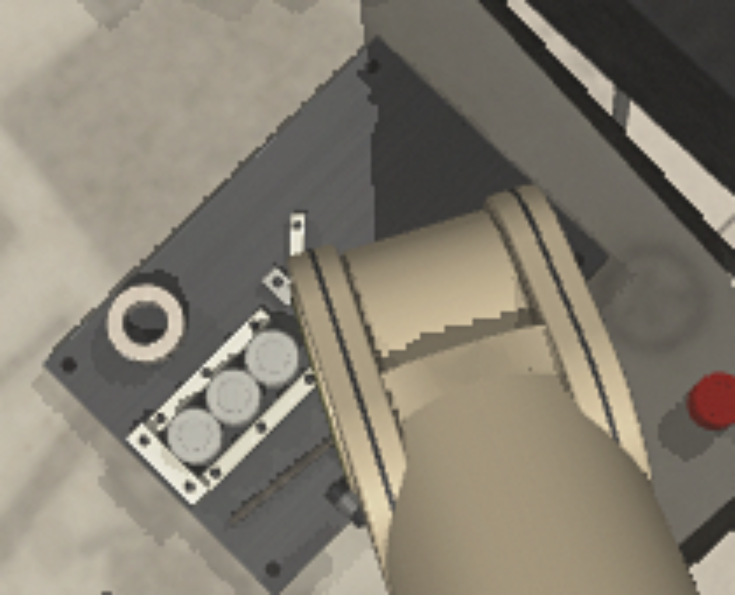

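View pics/s7.png

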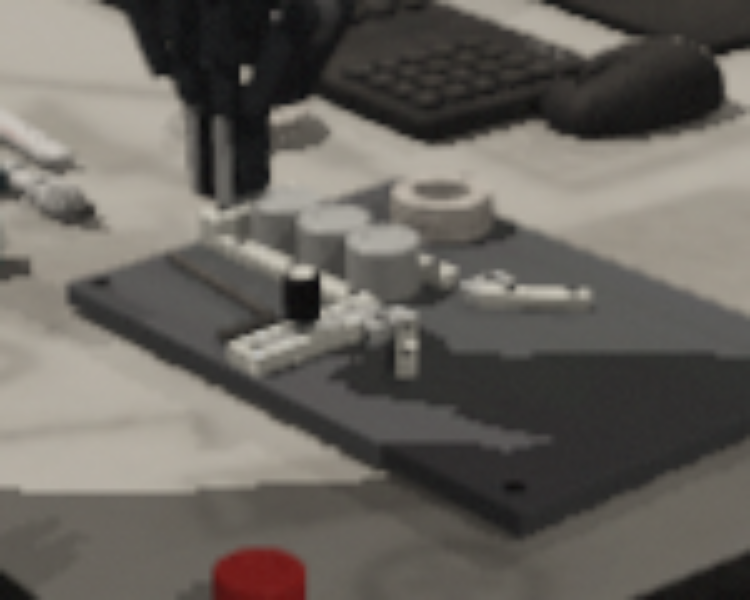

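```bash
python3 - <<'E'
from h import *
L(17.5,100,33,-90); st('down')
for y,v in((75,80),(60,50),(50,50),(48,40),(47,30),(46,30),(45,30),(44,30)):
    L(17.5,y,33,-90,v); s=st()
    if y<=50 and np.linalg.norm(s['wrist_force'])>8 or np.linalg.norm(s['wrist_force'])>12: break
pic('side','s8.png',5,(160,280,180,330))
E
```

```text
down 32.13 [431.8 113.6  33.3] [17.2 99.8] 7.7 [-0.3  0.1  0.2]
 32.6 [449.4 131.4  33.1] [17.4 74.8] 8.1 [ 0.5 -0.5 -0.3]
 33.05 [460.  142.1  33. ] [17.5 59.7] 7.9 [ 0.5 -0.2  0. ]
 33.4 [467.2 149.3  33. ] [17.5 49.6] 8.4 [-0.6  0.1 -0.6]
 33.65 [468.3 150.5  33. ] [17.5 48. ] 7.8 [ 0.  -0.  -0.7]
 33.9 [468.9 151.1  33. ] [17.5 47.1] 8.3 [ 0.3 -0.9 -0.2]
 34.15 [469.7 151.8  33. ] [17.5 46. ] 8.2 [-0.5 -1.  -0.6]
 34.4 [470.  152.2  32.9] [17.5 45.5] 7.9 [-3.6 -2.5  2.1]
 34.65 [470.4 152.2  32.7] [17.3 45.2] 7.8 [-4.4 -4.9  2.7]
```

View pics/s8.png

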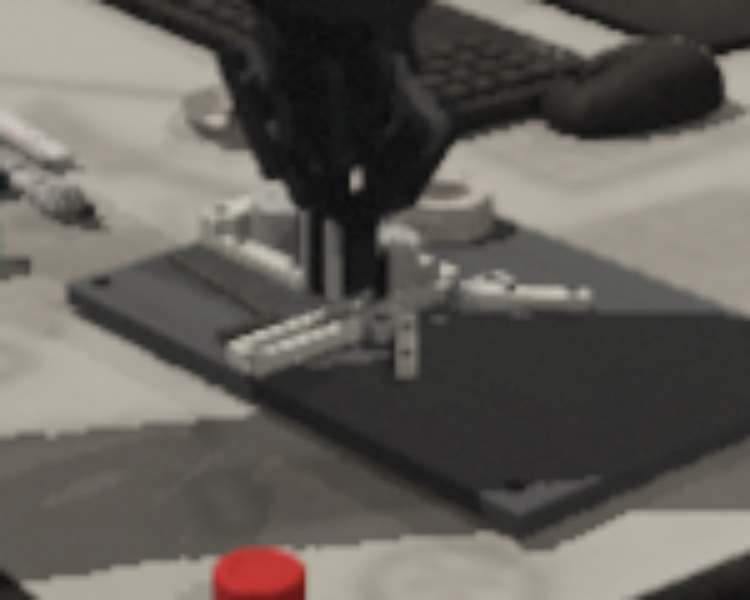

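```bash
python3 - <<'E'
from h import *
L(17.5,60,33,-90); L(17.5,70,130,-90,150)
bot.movep(w(-60,220,200),quat(-90)); st()
c=pic('top','t9.png',3.5,(110,280,180,390))
pic('side','s9.png',5,(160,280,180,330))
P=cloud(c)
for t in tappets(c,P): 
    if np.abs(fix(t[2])).max()<140: print(*t,fix(t[2]),fix(t[3]))
m=(P[...,2]>44)&(P[...,2]<52);Q=P[m];f=np.array([fix(q) for q in Q]);k=(np.abs(f-[17.5,48])<[15,35]).all(1);print(k.sum(),f[k].mean(0),(f[k].max(0)+f[k].min(0))/2)
E
```

```text
36.57 [401.1 -25.2 199.6] [-59.4 219.6] 8.0 [-0.8 -0.5 -1. ]
537 [246.1 222.7] [462.5 223.6  38.6] [463.2 222.8  39.1] [76.  75.4  7.2] [73.39035389  0.40506655] [72.32960812  0.47448134]
46 [17.98793975 28.35418253] [17.33116593 27.49226754]
```

View pics/t9.png

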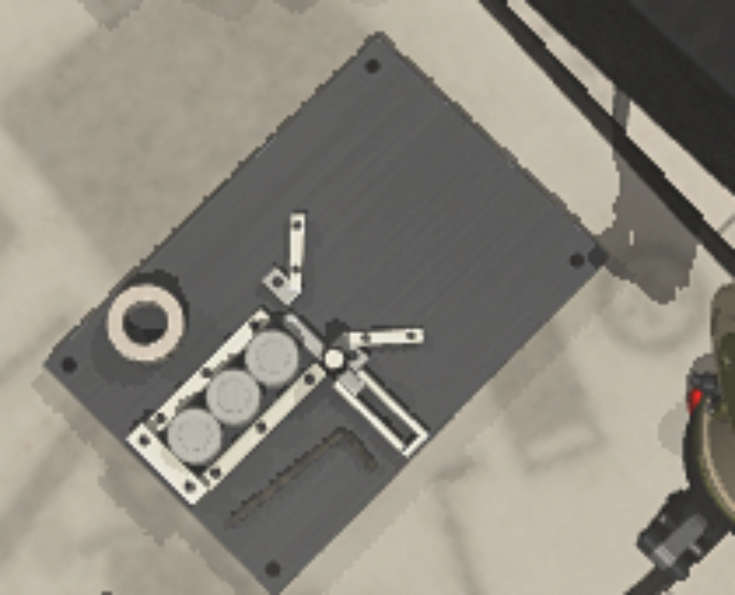

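View pics/s9.png

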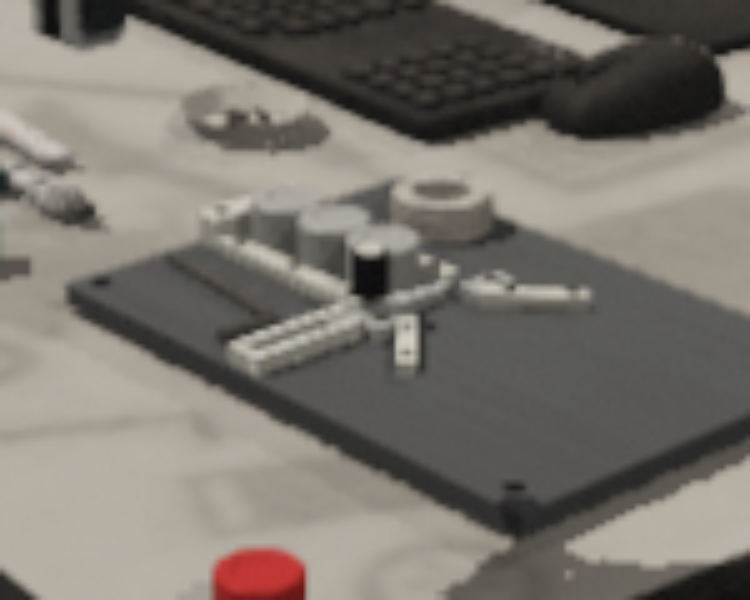

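The three tappets stand in a row against the end stop, with the keeper bar across the slot behind them. The knob measures about y = 28, and the ring gauge and hex key have not moved.

```bash
python3 - <<'E'
from h import *
bot.hand_in()
E
```

```text
the job is handed in; nothing more can be done
```

The job is done and handed in. All three tappets stand upright against the end stop, and the keeper is fully across behind the last one.

- **Pushing:** I pushed each tappet with the fingertips, nothing gripped or lifted. The nearest went first, then the keeper-side one, then the far one. Each was in place in the slot before I started the next.
- **Row:** The last camera check put the middle of the row at fixture x of about 72–73 mm, y about 0.4 mm, against the expected 73 mm and 0. All tops were at one height of about 39 mm.
- **Keeper:** The knob measured y of about 27.5–28.4 mm, against 28 mm when fully closed. I also felt it reach its stop.
- **Forces and time:** The contact forces I read were under 8 N, and the clock was at about 37 s when I handed in.
- **Bystanders:** In the last pictures the ring gauge and hex key look where they were at the start. I did not measure the micrometer again, but the tool did not go low near it.

No check failed. My one doubt was early on, when the networks' gate and slot-end points were up to about 17 mm off. I took the fixture's pose from the plate outline in the depth image instead, and the contact positions later agreed with it to within about 1 mm.

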